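# Clear the corner plate and hold the square in its corner

## Task

I want to screw the two blue rails of the aluminium corner plate down true. Take the empty cup off the plate and nest it fully into the identical empty cup standing on the bench, then bring the steel square by its orange handle and press it, flat on the plate, into the corner until its two outer edges lie flush against both rails. Finish while still holding it pressed firmly against both rails, do not let go, and leave the jars, slide box, dishes and bottle where they are.

Things in the scene. Friction and masses are not known exactly. Their poses are not given: they have to be found in the camera images.
- corner (a point): inner corner where the two blue rails meet, at the top face (12 mm above the bench) of the fixed, slick 190 x 190 mm aluminium plate, whose centre is 75 mm from here along both -x and -y. z up; one rail runs from here along -x (its face looks to -y), the other along -y (face to -x). The square goes on the -x, -y side; the corner points roughly away from the robot
- rail_x: fixed, rigid, slick blue rail along the plate's x axis, 160 x 20 x 16 mm, standing on the plate (top 28 mm above the bench); origin at its middle, its touching face 10 mm from the origin on the -y side; axes as corner
- rail_y: fixed, rigid, slick blue rail along the plate's y axis, 20 x 150 x 16 mm, standing on the plate (top 28 mm above the bench); origin at its middle, its touching face 10 mm from the origin on the -x side; axes as corner
- square_handle (a point): middle of the upright orange handle (50 mm long, 14 mm thick, from 10 to 54 mm above the square's underside; this point is 32 mm above it) of the loose steel square. Axes are the square's: z up; the handle's length lies along (1,-1), so it is gripped across (1,1), the direction towards the outer corner
- square_corner (a point): outer corner of the square at its underside, 42 mm along +x and 42 mm along +y from the handle's middle; the legs run from here along -x and -y. Seated, it coincides with corner and its axes are parallel to those of corner
- square: the whole dark steel L-shaped square, about 0.3 kg, lying flat on the bench at the start; legs 100 mm long, 22 mm wide, 10 mm thick, joined by a brace under the handle; origin under the middle of the handle, on the underside; axes as square_handle
- cup_a_mid (a point): centre of the empty pale cup on the plate: 76 mm tall, so 38 mm above its foot; foot 36 mm across, body widening to 53 mm at 50 mm up, then a step out to a straight collar 64 mm across from 53 mm up to the rim; wall 2.5 mm; raised floor inside, 25 mm above the foot; z up its axis, about 40 g
- cup_b_mid (a point): centre, half-way up, of the like cup that stands on the bench. When cup_a is fully nested in it, the foot of cup_a rests on the raised floor of cup_b and cup_a sits 25 mm higher, with its whole collar showing
- cup_a: the same cup as cup_a_mid; origin at the centre of its foot
- cup_b: the same cup as cup_b_mid; origin at the centre of its foot
- jar0: red-capped sample jar, 54 mm across, 71 mm tall, in the white tray at the far left; leave alone; origin at its foot
- jar1: another such jar in the tray; leave alone
- jar2: a third such jar in the tray; leave alone
- slide_box: blue and white slide box, 85 x 100 x 38 mm, far right; leave alone; origin at its underside
- dishes: two stacked green dishes, 90 mm across, 30 mm tall, right; leave alone; origin at the underside
- wash_bottle: white bottle with a blue cap, 60 mm across, 140 mm tall, right; leave alone; origin at its foot
Things that resemble listed ones, but are neither listed nor needed, are in the scene too. Of the things shaped like the square, the steel one is meant.

How it is judged:
By the outcome, as a careful person would: the job done as asked, in the order asked, and still so for the second after the job is handed in, while the arm keeps its last pose, push and grip.
It also fails if it takes over 64 s, if anything falls off the work surface, if the arm or the gripper's body presses on something with over 40 N, if the wrist force passes 120 N, or if a joint passes its speed limit or range.

## Robot

A 6-joint arm with a two-finger parallel gripper is mounted at the origin on the work surface. World frame = base frame: x ahead of the robot, y to its left, z up, the work surface at z = 0. Lengths are in m, angles in rad, forces in N, time in s.
With the tool pointing down it reaches from about 0.4 to 0.925 m from the base axis. Payload 12.5 kg.
Tool frame: the origin (TCP) lies at the very end of the fingers, on their centre line; the grasp point (between the pads) lies 19 mm behind it (arm.grip_depth is the distance from the TCP to the grasp point, in m); x points along the fingers, y is the direction in which the jaws open and shut, and the axes are right-handed (so a half turn about x gives the same grasp; the last joint's range is limited). The gripper opens to 95 mm and grips with 3 to 60 N. Pads are 20 mm wide; open, the fingers measure 119 mm over their backs; the gripper's body (75 mm by 180 mm) begins 59 mm behind the grasp point.
Start: joints at [-1.263, 0.491, 1.559, -0, 1.092, -0.106], TCP at [0.251, -0.572, 0.189] pointing down, gripper open.
Joint ranges: [-3.1, 3.1], [-0.84, 2.19], [0.05, 2.79], [-1.13, 4.28], [0.06, 2.93], [-2.69, 2.69]. Speed limits (rad/s): [2.22, 2.22, 2.79, 3.14, 3.14, 3.14].

## Interface

Orientations are given as a unit quaternion [w, x, y, z].
In Python, from workcell import arm, snapshot, job, masks_of, mark_of gives the robot as it stands.
- The arm moves only by the shell command python3 -m jog 'ROWS' [OPENING]. ROWS is JSON, a list that holds one entry, the list of rows, each a list of 6 numbers: the shift along the tool's x, y, z in mm, then the turn, a rotation vector about the tool's x, y, z in degrees. A call has 1 to 8 rows; each row is the pose to reach, as a shift and turn from the pose commanded when the call began, along the tool's axes at that moment; what a row does not reach only later rows make up. A row lasts 1/10 s, in which the tool goes at most 50 mm and 8.59 degrees, less where a joint would pass 70% of its speed; a pose out of reach is approached as far as the arm can. A call with a gripper value outside its range is refused whole. OPENING is the finger opening in mm, from 0 to 95.1, set as the call begins (- or left out, the last holds). The fingers move at their own pace and stop on an object; the grip force is fixed at half the most. Time passes only in rows, so rows that repeat a pose let the fingers close. It gives the time, the measured TCP pose, the force and the opening at its end, in the units of the state.
- arm.get_state(): the state, without advancing time (a new reading comes with each control period).
- snapshot(name): name is "scene" or "side" or "wrist"; returns a dict with "color" (384x512x3 uint8, red, green, blue), "K" (3x3 intrinsics, pixels), "world_to_cam" (4x4, takes a point from world to camera coordinates). Camera axes: x right, y down, z forward; pixel columns grow to the right and rows downward; lengths in m; the calibration is good to about 2 mm. A picture is of the moment at which its call begins. There is no depth.
- job.close_job(): hands the job in, once; it reports no verdict.
Trained networks look in the newest picture that a camera, given by its name, has taken for a name from the list of things; names that differ only in an ending like _2 or _b are one class to them, and where a whole thing is asked for, a point or a joint stands for the part that bears it (a point fixed in the world has none). Each returns a list of dicts, best first, with "p" (0 to 1); they miss things now and then, are a little off and sometimes report something else, mostly with a low value. They report only what shows in the picture. A call takes as long as a camera call. They do not tell look-alikes from the thing itself.
- masks_of(target, camera): "region" (384x512 bool, what is visible of it).
- mark_of(target, camera): "point" ([x, y, z] in m, in world coordinates, good to about 4 mm: a listed point, or the origin of a listed thing).
The state is a dict: "t": time; "qpos": joint angles; "qd": joint speeds; "joint_torque": joint torques, N m; "position": TCP position; "ee_rot": TCP orientation; "ft_force": force on the tool from outside, world axes, zero at the start; "torque": the same for the moment, N m; "finger_gap": finger opening in m.
Only numpy, scipy, OpenCV 4.12 (cv2) and the standard library are available. Lean on these libraries where they do the work, as an engineer would, in place of code of your own. Each camera call takes 0.05 s, during which the arm holds its last target.

## Working session

There is one attempt and no reset: what is moved stays moved. The work goes in short steps, Python scripts to look and compute and a shell command to move; the robot and the scene stay as the last step left them, time stands still between calls to the robot, and variables do not carry over. Pictures are saved under pics/ and viewed, and the job is handed in when it is done.

```bash
ls; mkdir -p pics
cat > h.py <<'E'
import numpy as np,cv2
from workcell import arm,snapshot,job,masks_of,mark_of
from scipy.spatial.transform import Rotation as R
def rot(q): return R.from_quat([q[1],q[2],q[3],q[0]])
def save(n,f):
    s=snapshot(n); cv2.imwrite('pics/'+f,s['color'][:,:,::-1]); return s
def proj(s,p):
    c=s['world_to_cam']@np.r_[p,1]; u=s['K']@c[:3]; return u[:2]/u[2]
def back(s,uv,z):
    M=s['world_to_cam'];d=M[:3,:3].T@np.linalg.solve(s['K'],np.r_[uv,1]);o=-M[:3,:3].T@M[:3,3]
    return o+d*(z-o[2])/d[2]
E
python3 - <<'E'
from h import *
st=arm.get_state();print(st['t'],st['position'],st['ee_rot'],st['ft_force'],st['finger_gap']); print(rot(st['ee_rot']).as_matrix().round(3))
for c in ['scene','side']:
    save(c,c+'0.png')
    for t in ['corner','rail_x','rail_y','square_handle','square_corner','cup_a_mid','cup_b_mid']:
        print(c,t,[(round(m['p'],2),np.round(m['point'],4).tolist()) for m in mark_of(t,c)])
E
```

```text
pics
0.0 [ 0.25124046 -0.57196311  0.18864416] [-0.14485819 -0.69197688 -0.14566925  0.69207267] [-0.84504722  0.23389265 -0.34380292] 0.09528987403896202
[[-0.     0.402 -0.916]
 [ 0.001 -0.916 -0.402]
 [-1.    -0.001 -0.   ]]
scene corner [(0.74, [0.6218, -0.1051, 0.0087])]
scene rail_x [(0.48, [0.543, -0.1065, 0.0214])]
scene rail_y [(0.48, [0.543, -0.1065, 0.0214])]
scene square_handle [(0.82, [0.4544, 0.3268, 0.0348]), (0.61, [0.386, 0.4789, 0.0327]), (0.36, [0.496, 0.2834, 0.0028])]
scene square_corner [(0.79, [0.4369, 0.4461, -0.0027]), (0.7, [0.4931, 0.2813, -0.0012])]
scene cup_a_mid [(0.71, [0.5651, -0.0339, 0.0507])]
scene cup_b_mid [(0.71, [0.4591, -0.3058, 0.0391])]
side corner [(0.7, [0.6212, -0.1025, 0.0099])]
side rail_x [(0.55, [0.5462, -0.1053, 0.0177]), (0.49, [0.6348, -0.0304, 0.0197])]
side rail_y [(0.55, [0.5462, -0.1053, 0.0177]), (0.49, [0.6348, -0.0304, 0.0197])]
side square_handle [(0.94, [0.4558, 0.3278, 0.0294]), (0.73, [0.3819, 0.4779, 0.0298])]
side square_corner [(0.69, [0.4926, 0.2839, 0.0035]), (0.64, [0.4352, 0.4458, 0.0008])]
side cup_a_mid [(0.9, [0.5674, -0.0341, 0.052])]
side cup_b_mid [(0.86, [0.4576, -0.3122, 0.04])]
```

View pics/scene0.png

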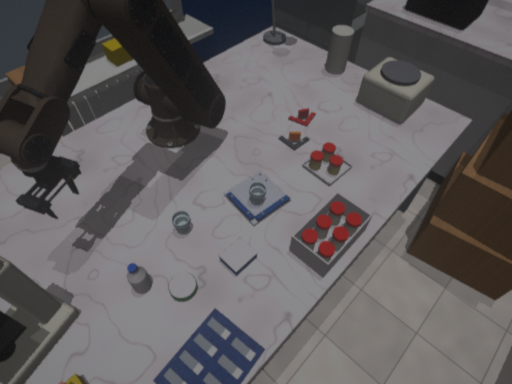

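View pics/side0.png

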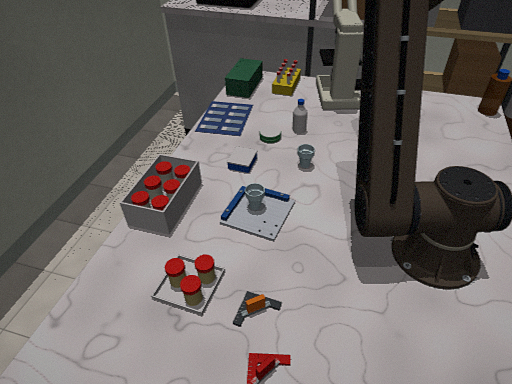

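The scene picture shows the steel square with the orange handle at (295,138) and its red look-alike at (303,117). Cup A is on the plate at (257,190), and cup B is on the bench at (181,222). I'll head for cup A and look with the wrist camera on the way.

```bash
python3 -m jog '[[[-8,-28,-38,0,0,0],[-16,-56,-76,0,0,0],[-24,-84,-114,0,0,0],[-32,-112,-152,0,0,0],[-40,-140,-190,0,0,0],[-50,-168,-228,0,0,0],[-55,-196,-266,0,0,0],[-60,-226,-307,0,0,0]]]'
python3 - <<'E'
from h import *
s=save('wrist','w1.png')
for t in ['corner','rail_x','rail_y','cup_a_mid','cup_b_mid']:
    print(t,[(round(m['p'],2),np.round(m['point'],4).tolist()) for m in mark_of(t,'wrist')])
print(np.linalg.inv(s['world_to_cam']).round(3))
E
```

```text
t: 1.6
position: [0.4417, -0.2412, 0.2497]
ee_rot: [0.145, 0.692, 0.145, -0.692]
ft_force: [0.7, -0.2, -0.7]
finger_gap: 0.0951
corner []
rail_x [(0.76, [0.5421, -0.1026, 0.0234])]
rail_y [(0.76, [0.5421, -0.1026, 0.0234])]
cup_a_mid []
cup_b_mid [(0.56, [0.4553, -0.3123, 0.0371])]
[[ 0.402 -0.887 -0.227  0.505]
 [-0.916 -0.389 -0.101 -0.214]
 [ 0.001  0.248 -0.969  0.447]
 [ 0.     0.     0.     1.   ]]
```

View pics/w1.png

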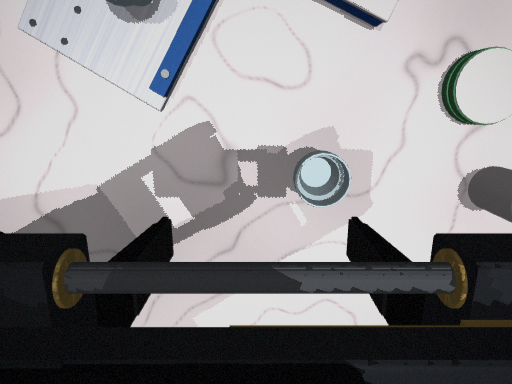

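The wrist picture shows cup B's rim centred at about (322,179), and the end of one rail at (160,85).

```bash
python3 -m jog '[[[0,-26,-30,0,0,0],[0,-52,-60,0,0,0],[0,-78,-92,0,0,0],[0,-104,-122,0,0,0],[0,-130,-153,0,0,0],[0,-130,-153,0,0,0]]]'
python3 - <<'E'
from h import *
s=save('wrist','w2.png')
for t in ['corner','rail_x','rail_y','cup_a_mid','cup_a']:
    print(t,[(round(m['p'],2),np.round(m['point'],4).tolist()) for m in mark_of(t,'wrist')])
E
```

```text
t: 2.5
position: [0.5299, -0.0606, 0.2487]
ee_rot: [0.145, 0.692, 0.146, -0.692]
ft_force: [-0.0, -1.0, -0.3]
finger_gap: 0.095
corner [(0.75, [0.6194, -0.1021, 0.0117]), (0.54, [0.5438, -0.1005, 0.0201])]
rail_x [(0.95, [0.5495, -0.1022, 0.0201]), (0.77, [0.6391, -0.0231, 0.0199])]
rail_y [(0.95, [0.5495, -0.1022, 0.0201]), (0.77, [0.6391, -0.0231, 0.0199])]
cup_a_mid [(0.56, [0.5688, -0.0341, 0.0525])]
cup_a [(0.71, [0.5637, -0.0373, 0.0158])]
```

View pics/w2.png

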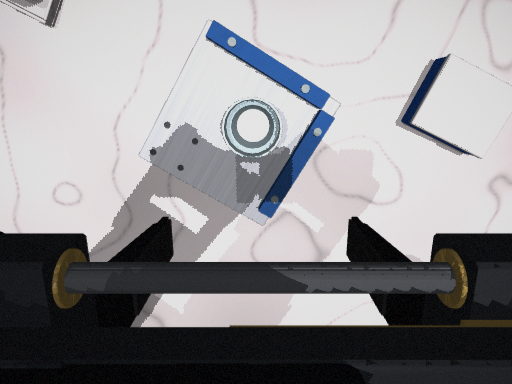

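The wrist picture shows cup A's rim at about (250,128), and the rails meeting near (325,107). I'll fit the rail model to the blue pixels and measure the rims.

```bash
cat > fit.py <<'E'
from h import *
from scipy.optimize import minimize
def poly(s,boxpts):
    uv=np.array([proj(s,p) for p in boxpts]); return cv2.convexHull((uv*16).astype(np.float32)).round().astype(np.int32)
def box(x0,x1,y0,y1,z0,z1): return [(x,y,z) for x in(x0,x1) for y in(y0,y1) for z in(z0,z1)]
# plate frame, corner origin
RX=lambda y=0:None
def fit_rails(s,mask,p0,boxes):
    def cost(p):
        m=np.zeros(mask.shape,np.uint8);c,sn=np.cos(p[2]),np.sin(p[2])
        for b in boxes:
            P=[(p[0]+c*x-sn*y,p[1]+sn*x+c*y,z) for x,y,z in b]
            cv2.fillConvexPoly(m,poly(s,P),255,lineType=cv2.LINE_AA,shift=4)
        return np.abs(m/255.-mask).sum()
    best=None
    for st in ([.01,.01,.05],[.003,.003,.02],[.001,.001,.005]):
        sim=np.array([p0]+[np.array(p0)+np.eye(3)[i]*st[i] for i in range(3)])
        r=minimize(cost,p0,method='Nelder-Mead',options=dict(initial_simplex=sim,xatol=1e-5,fatol=.1)); p0=r.x
    return r.x,r.fun
E
python3 - <<'E'
from fit import *
s=snapshot('wrist');im=s['color'];hsv=cv2.cvtColor(im,cv2.COLOR_RGB2HSV)
m=((hsv[...,0]>100)&(hsv[...,0]<128)&(hsv[...,1]>130)).astype(np.uint8)
reg=np.zeros_like(m);reg[10:225,190:350]=1;m*=reg
cup=masks_of('cup_a','wrist');print([ (c['p'],c['region'].sum()) for c in cup])
print(m.sum())
vis=im[:,:,::-1].copy();vis[m>0]=(0,0,255);cv2.imwrite('pics/m2.png',cv2.resize(vis[0:230,130:360],None,fx=2.6,fy=2.6))
for name,b in {'A':[box(-.16,0,0,.02,.012,.028),box(0,.02,-.15,0,.012,.028)],'B':[box(-.14,.02,0,.02,.012,.028),box(0,.02,-.15,0,.012,.028)]}.items():
    x,f=fit_rails(s,m,[.62,-.102,np.radians(-95)],b);print(name,x[:2].round(4),np.degrees(x[2]).round(2),f)
    print(proj(s,[x[0],x[1],.012]))
r=cup[0]['region'].astype(np.uint8)
cs=max(cv2.findContours(r,0,1)[0],key=cv2.contourArea);print(cv2.fitEllipse(cs),cv2.boundingRect(cs))
print(back(s,cv2.fitEllipse(cs)[0],.088),back(s,(250.5,128),.088))
E
```

```text
[(0.65, np.int64(2935))]
4125
A [ 0.618  -0.1043] -97.11 949.8117647058823
[316.72112174 107.33175955]
B [ 0.6195 -0.1024] -96.56 1449.1686274509805
[315.88309433 105.57232536]
((249.3900146484375, 124.53118896484375), (59.64104461669922, 60.856082916259766), 0.21764686703681946) (219, 94, 61, 62)
[ 0.56939639 -0.03533503  0.088     ] [ 0.56656509 -0.03781783  0.088     ]
```

View pics/m2.png

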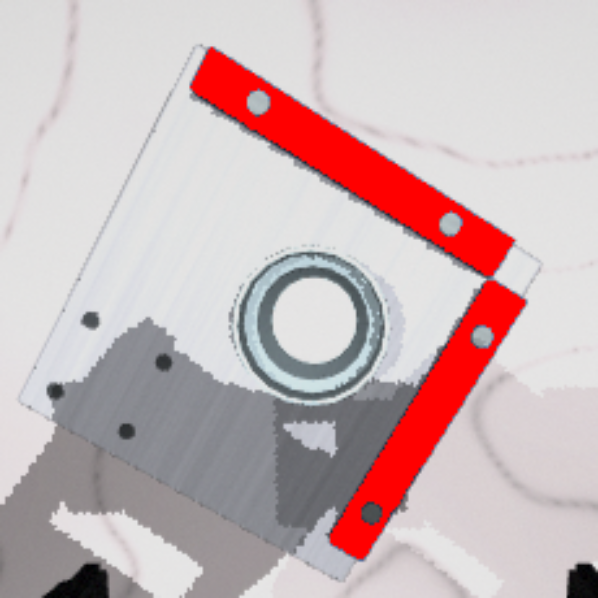

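Run:
```python
from fit import *
s=snapshot('wrist');im=s['color'][:,:,::-1].copy();print(s['K'])
st=arm.get_state();print(st['position'])
x=[.618,-.1043,np.radians(-97.11)]
c,sn=np.cos(x[2]),np.sin(x[2])
big=cv2.resize(im[0:230,130:360],None,fx=2.6,fy=2.6)
def W(p):return (x[0]+c*p[0]-sn*p[1],x[1]+sn*p[0]+c*p[1],p[2])
for b in [box(-.16,0,0,.02,.012,.028),box(0,.02,-.15,0,.012,.028)]:
    h=np.array([ (proj(s,W(p))-[130,0])*2.6 for p in b]);hh=cv2.convexHull(h.astype(np.float32)).astype(int);cv2.polylines(big,[hh],True,(0,255,0),1)
pl=np.array([(proj(s,W(p))-[130,0])*2.6 for p in [(.02,.02,.012),(-.17,.02,.012),(-.17,-.17,.012),(.02,-.17,.012)]]).astype(int)
cv2.polylines(big,[pl],True,(0,0,255),1)
cv2.imwrite('pics/o2.png',big)
```

```text
[[335.08567056   0.         259.46011186]
 [  0.         335.08567056 190.40617649]
 [  0.           0.           1.        ]]
[ 0.52862387 -0.06312603  0.24919787]
```

View pics/o2.png

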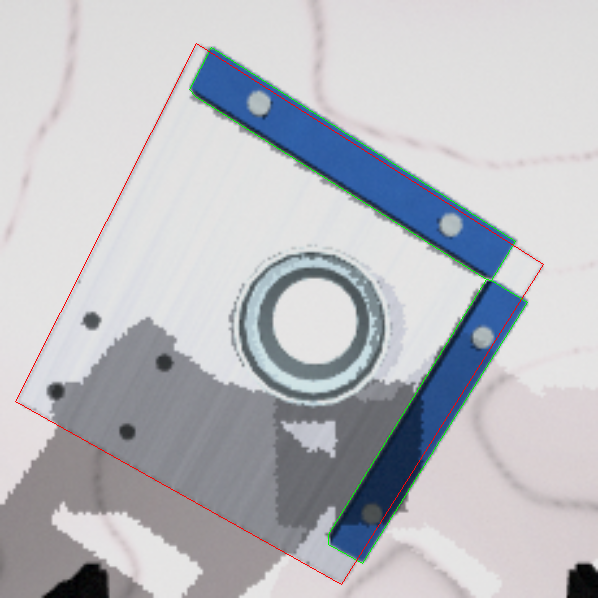

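The fit overlay matches both the rails and the plate: corner at about (0.618, -0.104), plate yaw about -97.1°. Next I'll grasp cup A by its collar.

```bash
python3 -m jog '[[[30,-8,-46,0,0,0],[80,-8,-46,0,0,0],[130,-8,-46,0,0,0],[165,-8,-46,0,0,0],[182,-8,-46,0,0,0],[182,-8,-46,0,0,0]]]'
python3 -m jog '[[[0,0,0,0,0,0],[0,0,0,0,0,0],[0,0,0,0,0,0],[0,0,0,0,0,0],[0,0,0,0,0,0],[0,0,0,0,0,0]]]' 50
python3 - <<'E'
from h import *
save('wrist','w3.png');save('side','s3.png')
E
```

```text
t: 3.55
position: [0.5664, -0.0366, 0.0648]
ee_rot: [-0.145, -0.691, -0.146, 0.694]
ft_force: [-0.2, 0.4, 0.6]
finger_gap: 0.0948
t: 4.15
position: [0.5678, -0.0364, 0.0674]
ee_rot: [0.145, 0.692, 0.145, -0.692]
ft_force: [0.7, -0.1, 0.6]
finger_gap: 0.0531
```

View pics/w3.png

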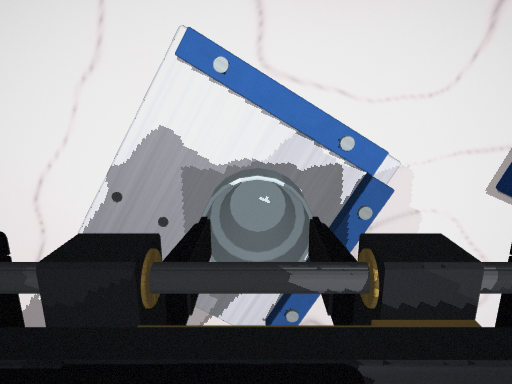

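View pics/s3.png

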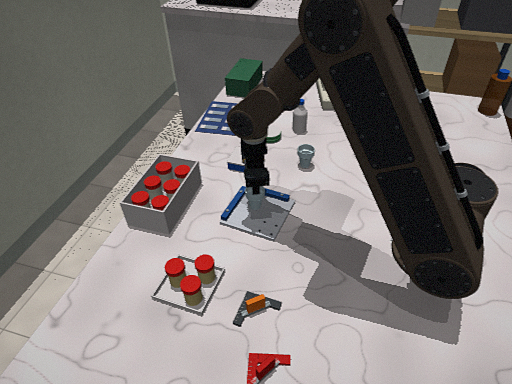

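```bash
python3 -m jog '[[[0,0,0,0,0,0],[0,0,0,0,0,0]]]'
python3 - <<'E'
from h import *
s=snapshot('wrist');cv2.imwrite('pics/w4.png',cv2.resize(s['color'][120:360,120:420,::-1],None,fx=2.5,fy=2.5))
E
```

```text
t: 4.45
position: [0.5677, -0.0364, 0.0671]
ee_rot: [-0.145, -0.692, -0.145, 0.692]
ft_force: [-0.3, -0.2, 0.2]
finger_gap: 0.0498
```

View pics/w4.png

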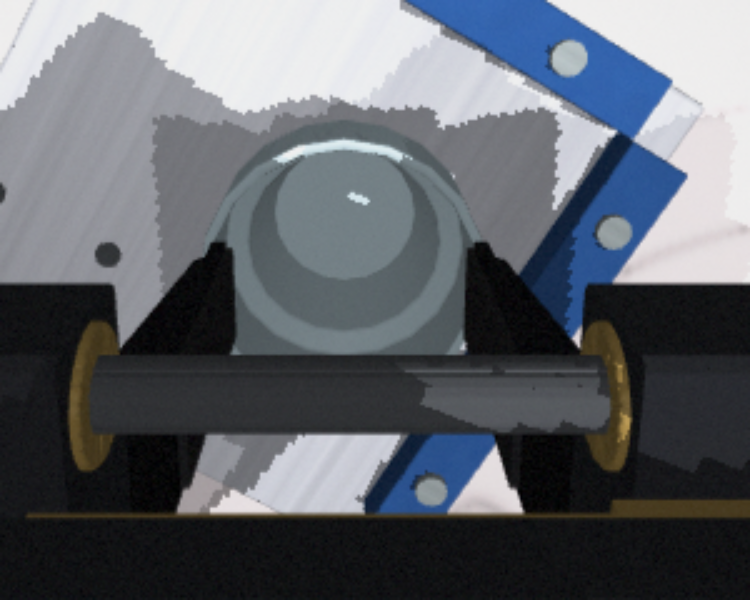

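Run:
```python
from h import *
s=snapshot('wrist');st=arm.get_state();M=rot(st['ee_rot']).as_matrix();p=st['position'];print(p,st['finger_gap'])
for z in (.088,.065): print(z,(M.T@(back(s,(258,223),z)-p)).round(4))
for yy in (-.025,.025):
  for xx in (0,-.019,-.04):
    for zz in(-.01,.01): print(yy,xx,zz,((proj(s,p+M@[xx,yy,zz])-[120,120])*2.5).round())
print([(round(m['p'],2),np.round(m['point'],4).tolist()) for m in mark_of('cup_a_mid','wrist')])
snapshot('side');print([(round(m['p'],2),np.round(m['point'],4).tolist()) for m in mark_of('cup_a_mid','side')])
```

```text
[ 0.56772532 -0.036439    0.0670894 ] 0.04979576952732001
0.088 [-0.0209  0.     -0.0055]
0.065 [ 0.0021 -0.0001  0.0028]
-0.025 0 -0.01 [243. 211.]
-0.025 0 0.01 [246. 287.]
-0.025 -0.019 -0.01 [233. 236.]
-0.025 -0.019 0.01 [236. 319.]
-0.025 -0.04 -0.01 [219. 269.]
-0.025 -0.04 0.01 [223. 361.]
0.025 0 -0.01 [447. 211.]
0.025 0 0.01 [445. 287.]
0.025 -0.019 -0.01 [457. 236.]
0.025 -0.019 0.01 [454. 319.]
0.025 -0.04 -0.01 [470. 269.]
0.025 -0.04 0.01 [467. 361.]
[(0.84, [0.564, -0.03, 0.0541])]
[(0.55, [0.5675, -0.0376, 0.0502]), (0.24, [0.4538, 0.3256, 0.0287])]
```

Run:
```python
from h import *
s=snapshot('side');a=cv2.resize(s['color'][120:250,200:310,::-1],None,fx=4,fy=4,interpolation=2)
s=snapshot('scene');b=cv2.resize(s['color'][120:250,200:310,::-1],None,fx=4,fy=4,interpolation=2)
cv2.imwrite('pics/c4.png',np.hstack([a,b])[:, :800])
```

```text
(no output)
```

View pics/c4.png

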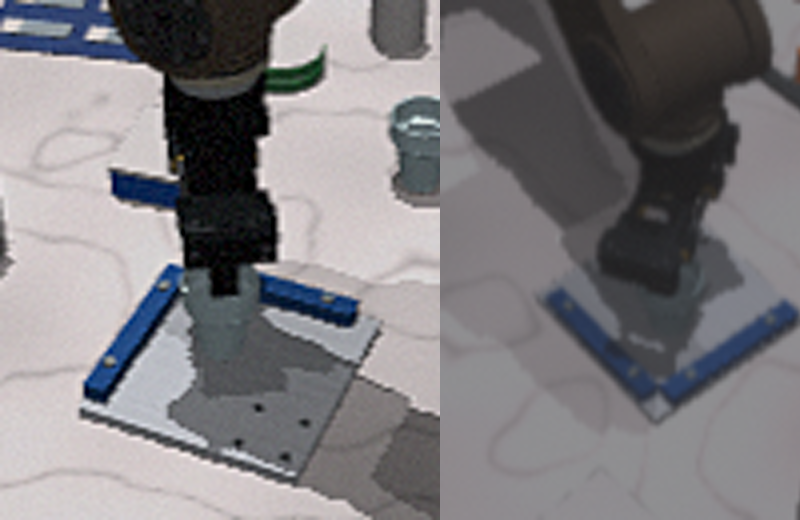

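Run:
```python
from h import *
s=snapshot('wrist');st=arm.get_state();M=rot(st['ee_rot']).as_matrix();p=st['position']
for uv in [(345,120),(345,150),(205,250),(480,250),(230,240),(465,240),(345,355),(345,350),(275,213),(413,213)]:
  o=np.array(uv)/2.5+120
  print(uv,[(z,(M.T@(back(s,o,z)-p)).round(4)[1:].tolist()) for z in(.088,.065,.037)])
r=masks_of('cup_a','wrist')
im=s['color'][:,:,::-1].copy()
# predicted rim circles for cup centred at tool z = 0,-.01,-.02
for zz,col in ((0,(0,0,255)),(-.02,(0,255,0))):
  for h in (.088,.065):
    pts=[]
    for a in np.linspace(0,6.28,60):
      w=p+M@[0,.032*np.cos(a),zz+.032*np.sin(a)];w[2]=h;pts.append(proj(s,w)*1)
    cv2.polylines(im,[np.array(pts).round().astype(int)],True,col,1)
cv2.imwrite('pics/w5.png',cv2.resize(im[120:360,120:420],None,fx=2.5,fy=2.5,interpolation=0))
```

```text
(345, 120) [(0.088, [0.0001, -0.0365]), (0.065, [-0.0, -0.0322]), (0.037, [-0.0001, -0.027])]
(345, 150) [(0.088, [0.0, -0.03]), (0.065, [-0.0, -0.0248]), (0.037, [-0.0002, -0.0186])]
(205, 250) [(0.088, [-0.031, -0.0073]), (0.065, [-0.0352, 0.0009]), (0.037, [-0.0402, 0.0107])]
(480, 250) [(0.088, [0.03, -0.0073]), (0.065, [0.0338, 0.0009]), (0.037, [0.0385, 0.0107])]
(230, 240) [(0.088, [-0.0254, -0.0096]), (0.065, [-0.0288, -0.0018]), (0.037, [-0.033, 0.0077])]
(465, 240) [(0.088, [0.0266, -0.0096]), (0.065, [0.03, -0.0018]), (0.037, [0.0341, 0.0077])]
(345, 355) [(0.088, [0.0, 0.0182]), (0.065, [-0.0001, 0.0296]), (0.037, [-0.0002, 0.0436])]
(345, 350) [(0.088, [0.0, 0.0169]), (0.065, [-0.0001, 0.0282]), (0.037, [-0.0002, 0.042])]
(275, 213) [(0.088, [-0.0153, -0.0158]), (0.065, [-0.0174, -0.0088]), (0.037, [-0.02, -0.0003])]
(413, 213) [(0.088, [0.015, -0.0158]), (0.065, [0.0168, -0.0088]), (0.037, [0.0191, -0.0003])]
```

View pics/w5.png

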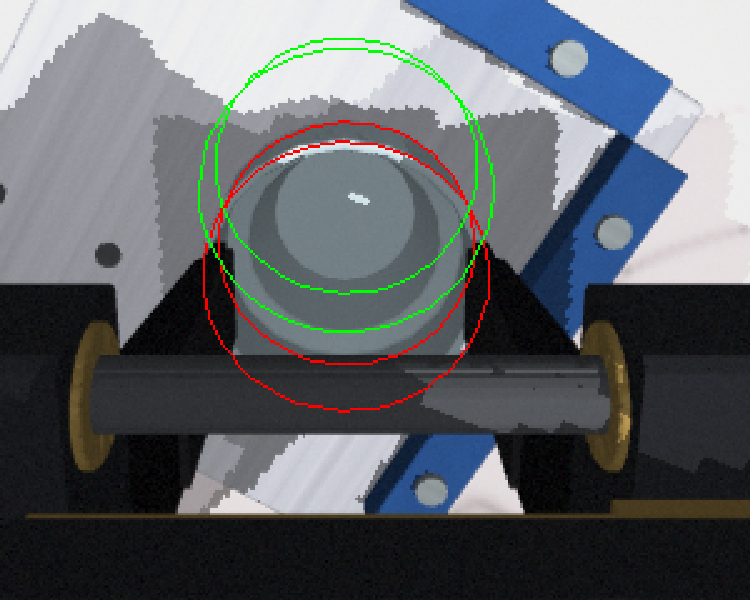

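```bash
python3 -m jog '[[[0,0,0,0,0,0],[0,0,0,0,0,0]]]' 45
python3 - <<'E'
from h import *
s=snapshot('wrist');cv2.imwrite('pics/w6.png',cv2.resize(s['color'][120:360,120:420,::-1],None,fx=2.5,fy=2.5))
print(arm.get_state()['finger_gap'])
E
```

```text
t: 5.1
position: [0.5677, -0.0364, 0.0671]
ee_rot: [0.145, 0.692, 0.145, -0.692]
ft_force: [-1.1, 0.4, -0.4]
finger_gap: 0.0453
0.04552080131708689
```

View pics/w6.png

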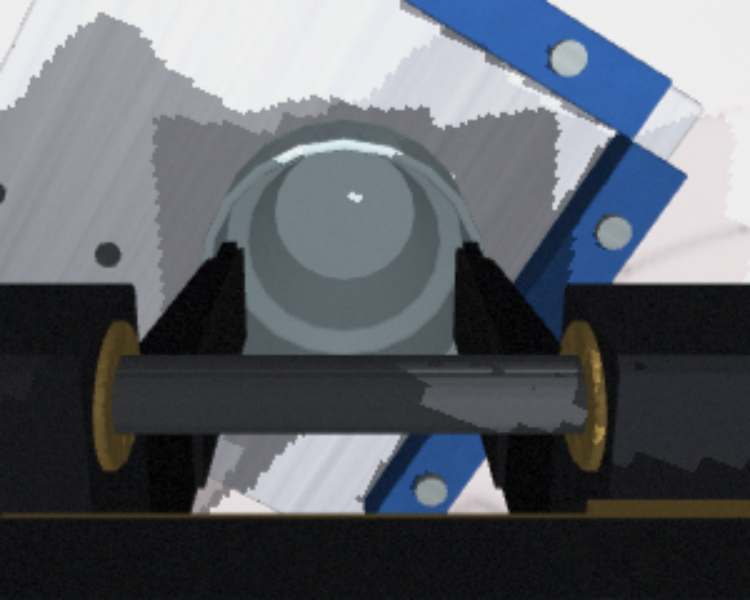

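Run:
```python
from h import *
st=arm.get_state();M=rot(st['ee_rot']).as_matrix();p=st['position'];g=st['finger_gap']/2
s=snapshot('side');im=cv2.resize(s['color'][150:220,225:295,::-1],None,fx=8,fy=8,interpolation=0)
def dot(w,col):
    u=(proj(s,w)-[225,150]+.5)*8;cv2.circle(im,tuple(u.round().astype(int).tolist()),3,col,-1)
for zz in(-.01,.01):
  dot(p+M@[0,-g,zz],(0,0,255));dot(p+M@[-.019,-g,zz],(0,255,0));dot(p+M@[0,-g-.012,zz],(0,128,255))
for a in np.linspace(0,6.28,40):
  w=p+M@[0,.032*np.cos(a),.032*np.sin(a)];w[2]=.088;dot(w,(255,0,255))
cv2.imwrite('pics/c7.png',im)
```

```text
(no output)
```

View pics/c7.png

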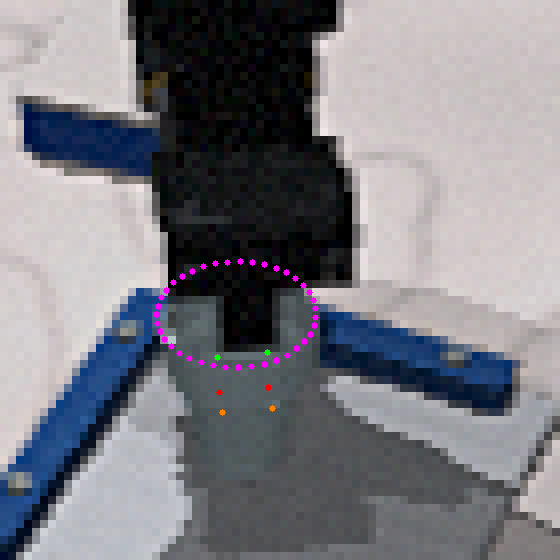

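The fingers closed to 45 mm without meeting the 64 mm collar. In both the wrist and side views the visible fingertips end level with the rim, so the real tips sit about 20 mm short of the reported TCP. I'll open and go lower, in steps.

```bash
python3 -m jog '[[[0,0,0,0,0,0],[0,0,0,0,0,0],[0,0,0,0,0,0],[0,0,0,0,0,0],[0,0,0,0,0,0],[0,0,0,0,0,0],[0,0,0,0,0,0]]]' 95
python3 - <<'E'
from h import *
st=arm.get_state();M=rot(st['ee_rot']).as_matrix();p=st['position'];g=st['finger_gap']/2
s=snapshot('wrist');im=s['color'][:,:,::-1].copy()
for xx,c in((0,(0,0,255)),(-.02,(0,255,0))):
  for yy in(-g,g):
    for zz in(-.01,.01):
      cv2.circle(im,tuple(proj(s,p+M@[xx,yy,zz]).round().astype(int).tolist()),2,c,-1)
cv2.imwrite('pics/w8.png',im[:, :])
E
```

```text
t: 5.9
position: [0.5677, -0.0364, 0.0671]
ee_rot: [-0.145, -0.692, -0.145, 0.692]
ft_force: [0.4, -0.5, 0.4]
finger_gap: 0.0934
```

View pics/w8.png

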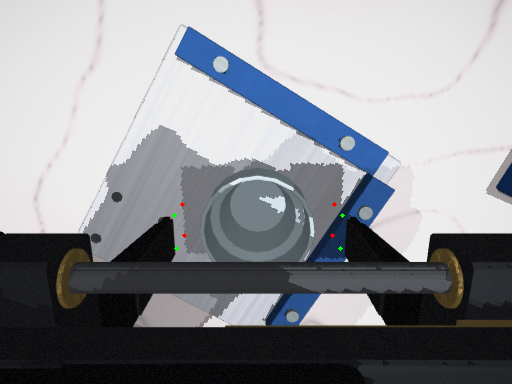

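```bash
python3 -m jog '[[[7,0,-2,0,0,0],[14,0,-2,0,0,0],[20,0,-2,0,0,0],[20,0,-2,0,0,0]]]' 95
python3 -m jog '[[[0,0,0,0,0,0],[0,0,0,0,0,0],[0,0,0,0,0,0],[0,0,0,0,0,0],[0,0,0,0,0,0],[0,0,0,0,0,0]]]' 50
python3 - <<'E'
from h import *
s=snapshot('wrist');cv2.imwrite('pics/w9.png',cv2.resize(s['color'][120:360,120:420,::-1],None,fx=2.5,fy=2.5))
print(arm.get_state()['finger_gap'])
E
```

```text
t: 6.35
position: [0.569, -0.0355, 0.0459]
ee_rot: [-0.145, -0.691, -0.145, 0.693]
ft_force: [0.3, 0.8, 0.7]
finger_gap: 0.0948
t: 6.95
position: [0.5696, -0.0356, 0.0473]
ee_rot: [0.145, 0.692, 0.145, -0.692]
ft_force: [0.2, -0.5, 1.5]
finger_gap: 0.0621
0.06223339175877966
```

View pics/w9.png

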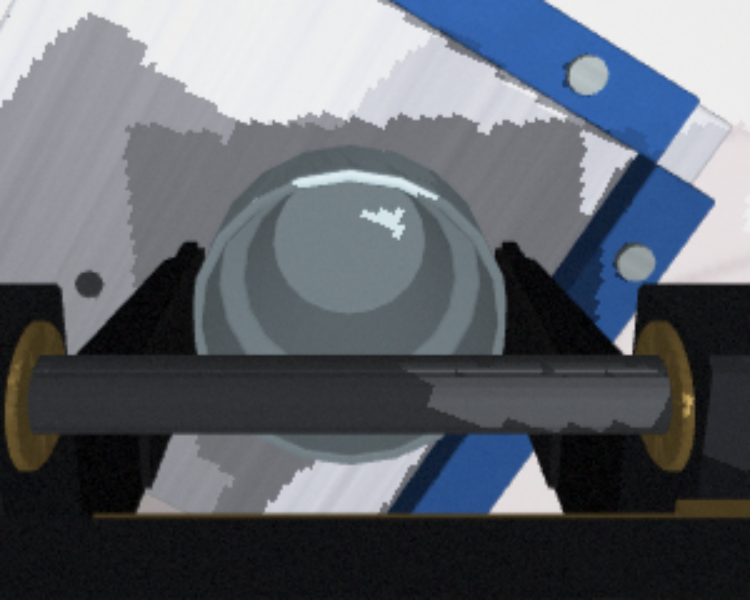

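The gap stopped at 62 mm, and the picture shows the pads on the collar edges at (195,300) and (505,300). I'll lift and carry the cup to just short of cup B.

```bash
python3 -m jog '[[[-10,0,0,0,0,0],[-35,0,0,0,0,0],[-70,0,0,0,0,0],[-105,0,0,0,0,0],[-120,0,0,0,0,0],[-120,0,0,0,0,0]]]'
python3 -m jog '[[[0,15,22,0,0,0],[0,42,62,0,0,0],[0,70,103,0,0,0],[0,98,144,0,0,0],[0,126,185,0,0,0],[0,154,226,0,0,0],[0,182,267,0,0,0],[0,200,294,0,0,0]]]'
python3 -m jog '[[[0,6,10,0,0,0],[0,6,10,0,0,0],[0,6,10,0,0,0]]]'
python3 - <<'E'
from h import *
s=save('wrist','w10.png')
st=arm.get_state();print(st['position'],st['finger_gap'])
for c in ['wrist','side']:
  if c!='wrist':snapshot(c)
  for t in ['cup_b_mid','cup_a_mid']:
    print(c,t,[(round(m['p'],2),np.round(m['point'],4).tolist()) for m in mark_of(t,c)])
E
```

```text
t: 7.6
position: [0.5705, -0.0357, 0.17]
ee_rot: [0.146, 0.694, 0.145, -0.69]
ft_force: [0.5, 0.7, -1.9]
finger_gap: 0.0622
t: 8.4
position: [0.3787, -0.3389, 0.1663]
ee_rot: [-0.144, -0.692, -0.145, 0.692]
ft_force: [1.1, 0.0, 0.4]
finger_gap: 0.0622
t: 8.7
position: [0.3743, -0.3455, 0.1667]
ee_rot: [-0.145, -0.692, -0.146, 0.692]
ft_force: [-0.1, 0.8, -0.6]
finger_gap: 0.0619
[ 0.37458808 -0.34528692  0.16684062] 0.06195068159543822
wrist cup_b_mid [(0.61, [0.4574, -0.3141, 0.0373])]
wrist cup_a_mid [(0.84, [0.3736, -0.3444, 0.1702])]
side cup_b_mid [(0.56, [0.3724, -0.3482, 0.17]), (0.54, [0.4567, -0.313, 0.0379])]
side cup_a_mid [(0.58, [0.3758, -0.3439, 0.1708])]
```

View pics/w10.png

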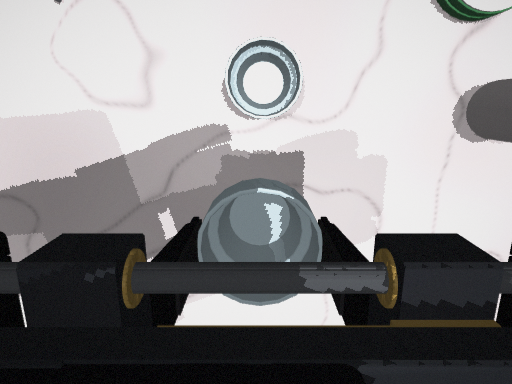

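The wrist picture shows cup B's rim at (264,78) and the held cup A at (260,240). I'll refine both rim centres with a projected-circle overlay.

```bash
cat > rim.py <<'E'
from h import *
def circ(s,c,r,z,n=90): return np.array([proj(s,(c[0]+r*np.cos(a),c[1]+r*np.sin(a),z)) for a in np.linspace(0,2*np.pi,n)])
def fitmask(s,mask,c0,prof,tops=None):
    # maximise overlap of projected silhouette (union of discs)
    from scipy.optimize import minimize
    def cost(c):
        m=np.zeros(mask.shape,np.uint8)
        H=np.vstack([circ(s,c,r,z,40) for r,z in prof])
        cv2.fillConvexPoly(m,(cv2.convexHull(H.astype(np.float32))*16).round().astype(np.int32),255,lineType=cv2.LINE_AA,shift=4)
        return np.abs(m/255.-mask)[:tops].sum()
    sim=np.array([c0,[c0[0]+.006,c0[1]],[c0[0],c0[1]+.006]])
    r=minimize(cost,c0,method='Nelder-Mead',options=dict(initial_simplex=sim,xatol=1e-5,fatol=.05));return r.x,r.fun
def prof(z0): return [(.018,z0),(.0265,z0+.05),(.032,z0+.053),(.032,z0+.076)]
E
python3 - <<'E'
from rim import *
s=snapshot('wrist');st=arm.get_state();M=rot(st['ee_rot']).as_matrix();p=st['position'];print(p)
ms=masks_of('cup_b','wrist');print([(m['p'],m['region'].sum(),np.argwhere(m['region']).mean(0).round()) for m in ms])
im=s['color'][:,:,::-1].copy();big=cv2.resize(im[20:320,160:360],None,fx=3,fy=3,interpolation=0)[:, :]
res={}
for m in ms:
    up=np.argwhere(m['region'])[:,0].mean()<150
    z0=0. if up else p[2]-.035
    c0=(.457,-.313) if up else p[:2]
    x,f=fitmask(s,m['region'].astype(float),c0,prof(z0),None if up else 220)
    print('B' if up else 'A',x,f,(M.T@(np.r_[x,z0]-p)).round(4))
    for r,z in prof(z0):
        pts=((circ(s,x,r,z)-[160,20]+.5)*3).round().astype(int);cv2.polylines(big,[pts],True,(0,0,255) if up else (0,255,0),1)
cv2.imwrite('pics/w11.png',cv2.resize(big,None,fx=.66,fy=.66,interpolation=3))
E
```

```text
[ 0.37448069 -0.34592763  0.16719363]
[(0.89, np.int64(9051), array([230., 259.])), (0.8, np.int64(5046), array([ 78., 263.]))]
A [ 0.3729564  -0.34750774] 70.21176470588236 [0.035  0.0008 0.002 ]
B [ 0.4577198 -0.3133112] 169.0078431372549 [ 0.1672  0.0037 -0.0893]
```

View pics/w11.png

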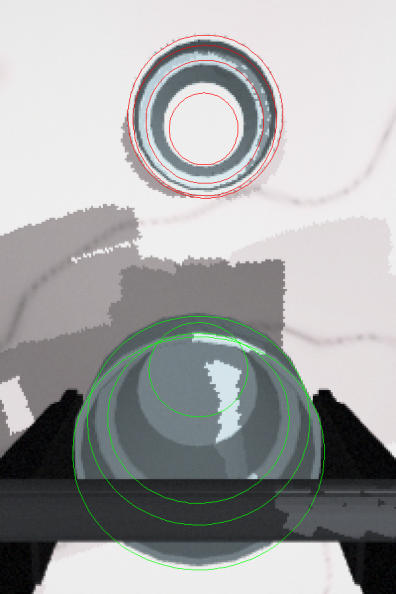

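```bash
python3 -m jog '[[[0,1,-20,0,0,0],[0,2,-50,0,0,0],[0,3,-80,0,0,0],[0,3,-91,0,0,0],[15,3,-91,0,0,0],[35,3,-91,0,0,0],[40,3,-91,0,0,0],[40,3,-91,0,0,0]]]'
python3 - <<'E'
from rim import *
st=arm.get_state();M=rot(st['ee_rot']).as_matrix();p=st['position'];print(p,st['finger_gap'])
ims=[]
for n in('side','scene'):
    s=snapshot(n);u=proj(s,[.457,-.313,.08]).astype(int);ims.append(cv2.resize(s['color'][u[1]-40:u[1]+40,u[0]-40:u[0]+40,::-1],None,fx=5,fy=5,interpolation=2))
cv2.imwrite('pics/c12.png',np.hstack(ims))
E
```

```text
t: 9.9
position: [0.4581, -0.3126, 0.1267]
ee_rot: [-0.145, -0.692, -0.146, 0.692]
ft_force: [-0.0, 0.7, -0.4]
finger_gap: 0.062
[ 0.45809864 -0.31255754  0.12672643] 0.06200465371634632
```

View pics/c12.png

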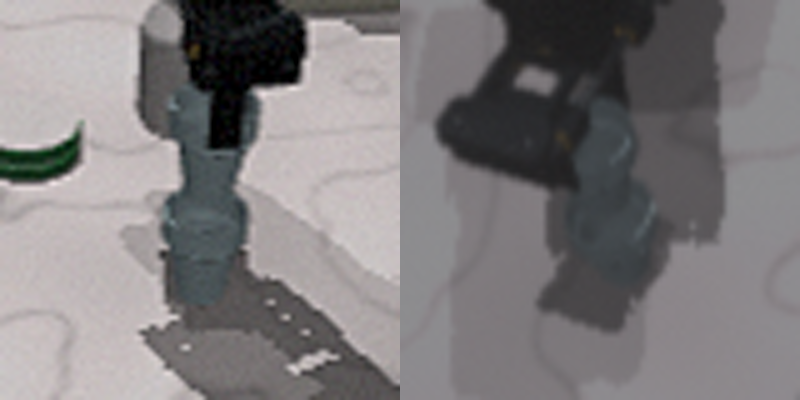

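Both views show cup A hanging over cup B's mouth. Lowering it.

```bash
python3 -m jog '[[[10,0,0,0,0,0],[22,0,0,0,0,0],[34,0,0,0,0,0],[45,0,0,0,0,0],[52,0,0,0,0,0],[56,0,0,0,0,0],[58,0,0,0,0,0],[58,0,0,0,0,0]]]'
python3 -m jog '[[[2,0,0,0,0,0],[4,0,0,0,0,0],[6,0,0,0,0,0],[6,0,0,0,0,0]]]'
```

```text
t: 10.8
position: [0.4586, -0.3127, 0.0691]
ee_rot: [-0.145, -0.692, -0.145, 0.692]
ft_force: [0.2, -0.0, -0.2]
finger_gap: 0.0624
t: 11.2
position: [0.4585, -0.3126, 0.063]
ee_rot: [-0.145, -0.692, -0.145, 0.692]
ft_force: [0.1, 0.3, -0.3]
finger_gap: 0.0621
```

```bash
python3 -m jog '[[[1,0,0,0,0,0],[2,0,0,0,0,0],[3,0,0,0,0,0],[3,0,0,0,0,0]]]'
python3 -m jog '[[[0.5,0,0,0,0,0],[1,0,0,0,0,0],[1,0,0,0,0,0]]]'
```

```text
t: 11.6
position: [0.4587, -0.3127, 0.0602]
ee_rot: [0.145, 0.692, 0.145, -0.692]
ft_force: [0.1, 0.6, 1.2]
finger_gap: 0.062
t: 11.9
position: [0.4588, -0.3127, 0.0602]
ee_rot: [0.146, 0.692, 0.145, -0.692]
ft_force: [-2.7, 2.8, 13.9]
finger_gap: 0.0621
```

The cup bottomed at z = 0.060, as predicted, with 14 N upward. Releasing.

```bash
python3 -m jog '[[[0,0,0,0,0,0],[0,0,0,0,0,0],[0,0,0,0,0,0],[0,0,0,0,0,0],[0,0,0,0,0,0]]]' 95
python3 -m jog '[[[-15,0,0,0,0,0],[-45,0,0,0,0,0],[-90,0,0,0,0,0],[-130,0,0,0,0,0],[-150,0,20,0,0,0],[-150,0,50,0,0,0]]]'
python3 - <<'E'
from rim import *
ims=[]
for n in('side','scene'):
    s=snapshot(n);u=proj(s,[.457,-.313,.06]).astype(int);ims.append(cv2.resize(s['color'][u[1]-40:u[1]+40,u[0]-40:u[0]+40,::-1],None,fx=5,fy=5,interpolation=2))
    for t in ('cup_a_mid','cup_b_mid'):print(n,t,[(round(m['p'],2),np.round(m['point'],4).tolist()) for m in mark_of(t,n)])
cv2.imwrite('pics/c13.png',np.hstack(ims)); save('wrist','w13.png')
E
```

```text
t: 12.4
position: [0.4586, -0.3126, 0.059]
ee_rot: [-0.145, -0.692, -0.145, 0.692]
ft_force: [0.1, -0.7, -0.1]
finger_gap: 0.0936
t: 13.0
position: [0.4138, -0.3333, 0.2121]
ee_rot: [0.148, 0.693, 0.144, -0.691]
ft_force: [-0.1, -0.1, -0.6]
finger_gap: 0.0948
side cup_a_mid []
side cup_b_mid [(0.74, [0.6257, 0.3435, 0.0007]), (0.66, [0.4568, -0.3103, 0.0368])]
scene cup_a_mid [(0.57, [0.4544, -0.315, 0.0626]), (0.32, [0.5449, -0.1039, 0.0232])]
scene cup_b_mid [(0.64, [0.4583, -0.3116, 0.04])]
```

View pics/c13.png

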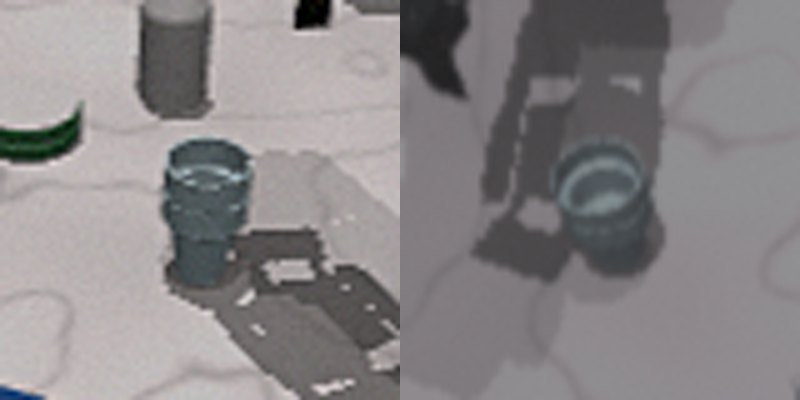

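View pics/w13.png

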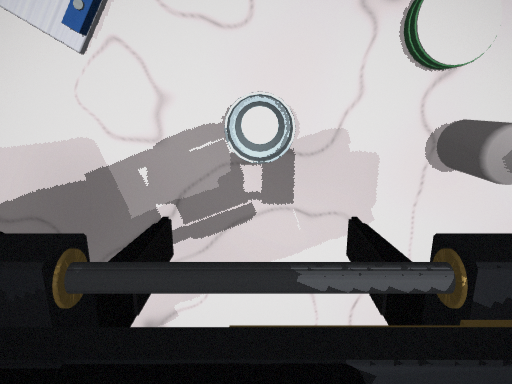

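Both views show the two cups nested and upright with both collars visible. Now over to the square.

```bash
python3 -m jog '[[[-10,-40,-16,0,0,0],[-20,-84,-33,0,0,0],[-30,-130,-52,0,0,0],[-40,-176,-70,0,0,0],[-40,-222,-88,0,0,0],[-40,-268,-107,0,0,0],[-40,-314,-125,0,0,0],[-40,-360,-143,0,0,0]]]'
python3 -m jog '[[[0,-46,-18,0,0,0],[0,-92,-37,0,0,0],[0,-138,-55,0,0,0],[0,-184,-73,0,0,0],[0,-228,-91,0,0,0],[0,-228,-91,0,0,0],[0,-228,-91,0,0,0]]]'
python3 - <<'E'
from h import *
st=arm.get_state();print(st['position'],st['qpos'].round(3) if hasattr(st['qpos'],'round') else st['qpos'])
s=save('wrist','w14.png')
for t in ['square_handle','square_corner','square']:
    print(t,[(round(m['p'],2),np.round(m['point'],4).tolist()) for m in mark_of(t,'wrist')])
E
```

```text
t: 14.15
position: [0.3987, 0.0568, 0.2491]
ee_rot: [0.146, 0.692, 0.145, -0.692]
ft_force: [1.1, -0.3, -0.2]
finger_gap: 0.095
t: 14.85
position: [0.39, 0.3008, 0.2484]
ee_rot: [-0.147, -0.691, -0.146, 0.692]
ft_force: [0.0, -0.8, 0.7]
finger_gap: 0.0952
[0.38997118 0.30082996 0.24836536] [ 0.523  0.24   1.791 -0.     1.112  1.677]
square_handle [(0.98, [0.4518, 0.3275, 0.0337]), (0.67, [0.3868, 0.4782, 0.0318])]
square_corner [(0.82, [0.436, 0.4466, -0.0]), (0.81, [0.4913, 0.2833, -0.0011])]
square [(0.87, [0.4551, 0.3284, 0.0032]), (0.58, [0.3828, 0.4795, 0.0001])]
```

View pics/w14.png

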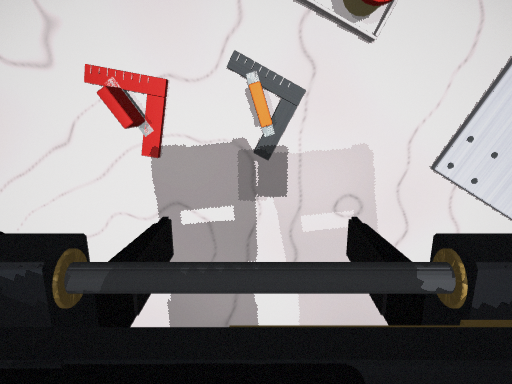

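The picture shows the steel square with its orange handle at (259,103) and outer corner at about (304,95). The red look-alike is at (125,105). I'll fit the steel L model.

Run:
```python
from fit import *
s=snapshot('wrist');im=s['color'];g=im.max(2)
m=(g<95).astype(np.uint8)
reg=np.zeros_like(m);reg[40:165,215:312]=1;reg[147:,250:]*=(np.arange(512)[250:]<272);m*=reg
hsv=cv2.cvtColor(im,cv2.COLOR_RGB2HSV);o=((hsv[...,0]>8)&(hsv[...,0]<22)&(hsv[...,1]>150));o[:,:220]=0
print(m.sum(),o.sum())
L=[box(-.1,0,-.022,0,0,.01),box(-.022,0,-.1,0,0,.01)]
x,f=fit_rails(s,m,[.492,.283,np.radians(-95)],L);print(x[:2].round(4),np.degrees(x[2]).round(2),f)
c,sn=np.cos(x[2]),np.sin(x[2]);H=x[:2]+[c*-.042+sn*.042,sn*-.042-c*.042];print('handle pred',H)
# handle box fit with colour
k=np.sqrt(.5)
def hb():
    out=[]
    for a in(-.025,.025):
        for b in(-.007,.007):
            for z in(.02,.054): out.append((k*a+k*b,-k*a+k*b,z))
    return out
y,f2=fit_rails(s,o.astype(float),[H[0],H[1],x[2]],[hb()]);print('handle fit',y[:2].round(4),np.degrees(y[2]).round(2),f2)
big=cv2.resize(im[30:180,200:330,::-1],None,fx=4,fy=4,interpolation=0)
for q,bs,col in((x,L,(0,255,0)),(y,[hb()],(255,0,255))):
    c,sn=np.cos(q[2]),np.sin(q[2])
    for b in bs:
        h=np.array([(proj(s,(q[0]+c*p[0]-sn*p[1],q[1]+sn*p[0]+c*p[1],p[2]))-[200,30]+.5)*4 for p in b]);cv2.polylines(big,[cv2.convexHull(h.astype(np.float32)).astype(int)],True,col,1)
cv2.imwrite('pics/o15.png',big)
```

```text
1069 945
[0.4928 0.2824] -93.92 1756.7254901960785
handle pred [0.45373207 0.32721501]
handle fit [0.4538 0.3271] -93.36 529.9019607843137
```

View pics/o15.png

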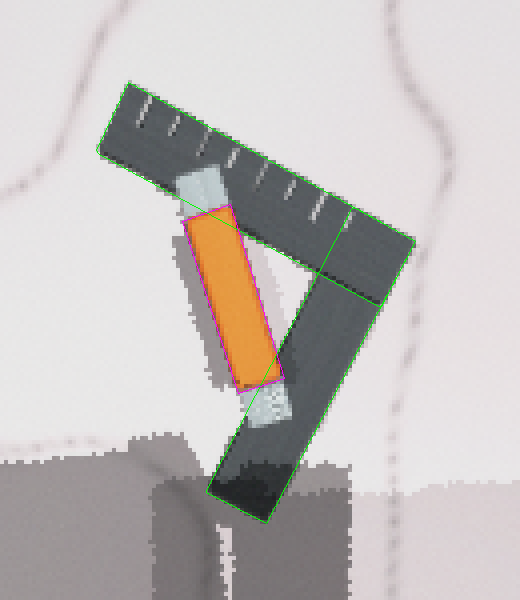

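The overlay matches closely: square corner at (0.493, 0.282), yaw about -93.8°, handle at (0.4537, 0.3272). I'll turn -17.5° about the tool's x, narrow the jaws and descend.

```bash
python3 -m jog '[[[0,0,-34,-6,0,0],[20,0,-69,-12,0,0],[60,0,-69,-17.5,0,0],[100,0,-69,-17.5,0,0],[140,0,-69,-17.5,0,0],[160,0,-69,-17.5,0,0],[170,0,-69,-17.5,0,0],[170,0,-69,-17.5,0,0]]]' 45
python3 - <<'E'
from h import *
st=arm.get_state();p=st['position'];M=rot(st['ee_rot']).as_matrix();print(p,st['finger_gap'],'yaw',np.degrees(np.arctan2(M[1,1],M[0,1])))
print((M.T@(np.array([.4537,.3272,.03])-p)).round(4))
save('wrist','w16.png')
s=snapshot('side');u=proj(s,[.4537,.3272,.03]).astype(int);cv2.imwrite('pics/c16.png',cv2.resize(s['color'][u[1]-60:u[1]+50,u[0]-55:u[0]+55,::-1],None,fx=5,fy=5,interpolation=2))
E
```

```text
t: 15.9
position: [0.4539, 0.3268, 0.0785]
ee_rot: [-0.249, -0.662, -0.248, 0.663]
ft_force: [-0.3, 0.6, 0.5]
finger_gap: 0.0456
[0.45386224 0.32675312 0.07848956] 0.04557043208493613 yaw -48.85461960943804
[ 0.0485 -0.0004 -0.0002]
```

View pics/w16.png

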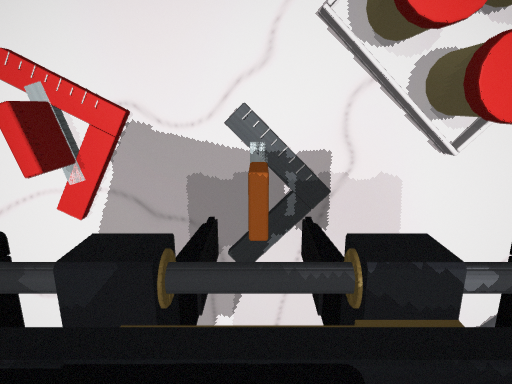

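View pics/c16.png

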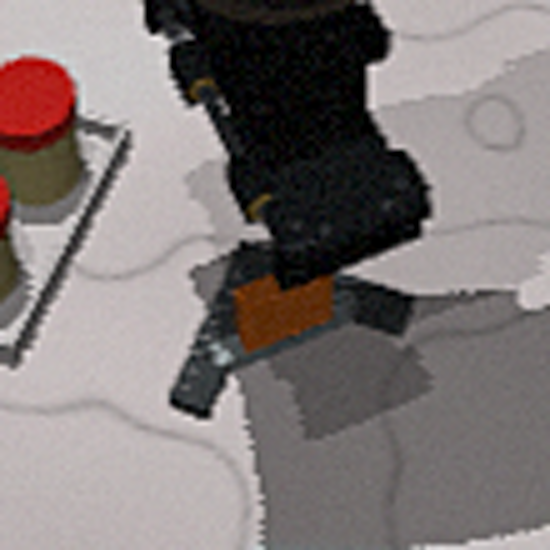

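The jaws are aligned with the handle at (258,200) and clear of the jars. Descending.

```bash
python3 -m jog '[[[25,0,0,0,0,0],[45,0,0,0,0,0],[58,0,0,0,0,0],[66,0,0,0,0,0],[72,0,0,0,0,0],[76,0,0,0,0,0],[76,0,0,0,0,0]]]'
python3 - <<'E'
from h import *
st=arm.get_state();print(st['position'],st['ft_force'])
save('wrist','w17.png')
s=snapshot('side');u=proj(s,[.4537,.3272,.03]).astype(int);cv2.imwrite('pics/c17.png',cv2.resize(s['color'][u[1]-60:u[1]+50,u[0]-55:u[0]+55,::-1],None,fx=5,fy=5,interpolation=2))
E
```

```text
t: 16.7
position: [0.4539, 0.3275, 0.0031]
ee_rot: [0.249, 0.662, 0.249, -0.662]
ft_force: [0.1, 0.1, 0.0]
finger_gap: 0.0452
[0.45390697 0.32749935 0.00311827] [0.13851574 0.13682042 0.0004092 ]
```

View pics/c17.png

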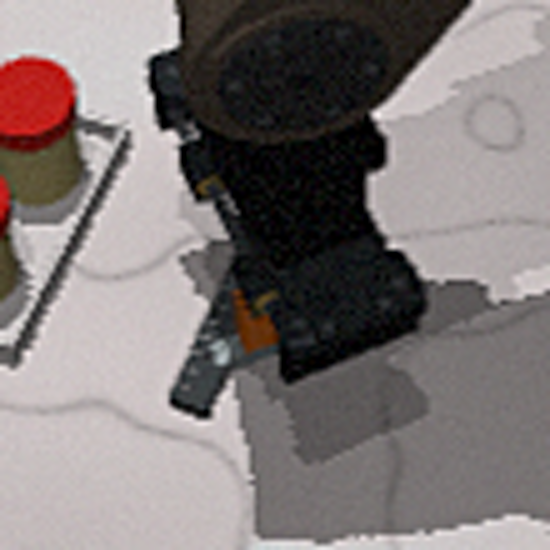

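View pics/w17.png

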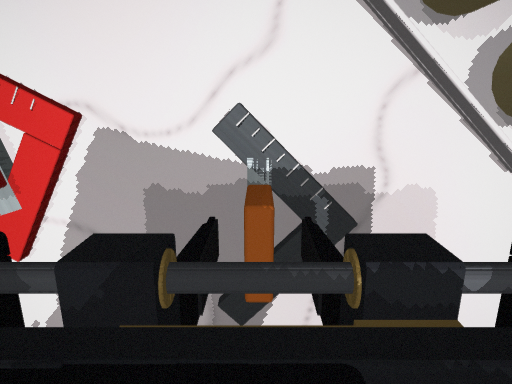

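```bash
python3 -m jog '[[[2,0,0,0,0,0],[2,0,0,0,0,0],[2,0,0,0,0,0],[2,0,0,0,0,0],[2,0,0,0,0,0],[2,0,0,0,0,0]]]' 0
python3 -m jog '[[[-4,0,0,0,0,0],[-12,0,0,0,0,0],[-24,0,0,0,0,0],[-40,0,0,0,0,0],[-55,0,0,0,0,0],[-60,0,0,0,0,0],[-60,0,0,0,0,0]]]'
python3 - <<'E'
from h import *
st=arm.get_state();print(st['position'],st['ft_force'],st['torque'],st['finger_gap'])
save('wrist','w18.png')
save('side','s18.png')
E
```

```text
t: 17.4
position: [0.4538, 0.3275, 0.0011]
ee_rot: [0.249, 0.662, 0.249, -0.662]
ft_force: [-0.5, 0.6, 1.2]
finger_gap: 0.0139
t: 18.1
position: [0.4541, 0.3277, 0.0622]
ee_rot: [0.249, 0.663, 0.249, -0.661]
ft_force: [-0.3, -0.3, -3.7]
finger_gap: 0.014
[0.45413254 0.32767542 0.06216348] [-0.27029211 -0.27713168 -3.67565651] [-0.00019107 -0.01277011  0.04329469] 0.014024134236628667
```

View pics/w18.png

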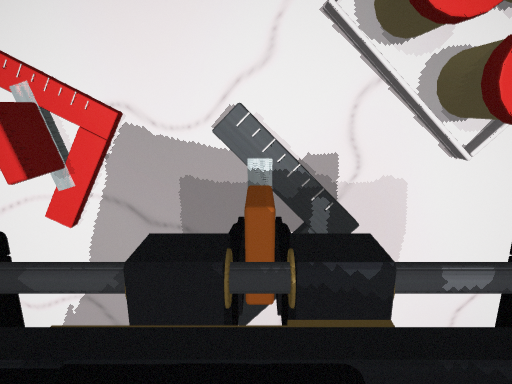

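View pics/s18.png

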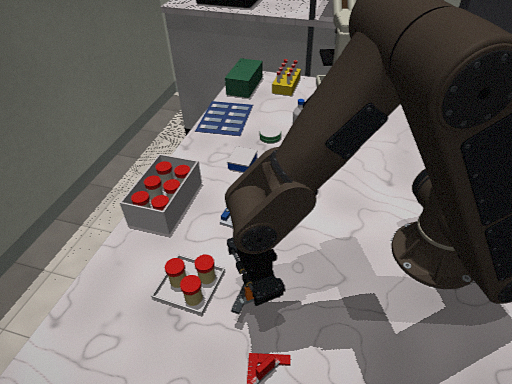

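The handle is gripped (gap 14 mm, 3.7 N of weight). I'll carry the square over the plate and stop about 20 mm short of the corner.

```bash
python3 -m jog '[[[-10,10,4,0,0,0],[-20,40,17,1,0,0],[-20,85,37,2,0,0],[-20,130,57,3,0,0],[-20,175,77,3.25,0,0],[-20,220,97,3.25,0,0],[-20,265,117,3.25,0,0],[-20,305,134,3.25,0,0]]]'
python3 -m jog '[[[0,25,11,0,0,0],[0,42,20,0,0,0],[0,49,22,0,0,0],[0,50,24,0,0,0],[0,50,24,0,0,0]]]'
python3 - <<'E'
from h import *
st=arm.get_state();p=st['position'];M=rot(st['ee_rot']).as_matrix();print(p,st['finger_gap'],'yaw',np.degrees(np.arctan2(M[1,1],M[0,1])),st['qpos'])
save('wrist','w19.png');
E
```

```text
t: 19.0
position: [0.5541, 0.0066, 0.0813]
ee_rot: [-0.23, -0.669, -0.23, 0.669]
ft_force: [1.1, -0.3, -3.2]
finger_gap: 0.0134
t: 19.5
position: [0.5653, -0.044, 0.0811]
ee_rot: [-0.23, -0.668, -0.23, 0.669]
ft_force: [-0.6, 0.9, -4.1]
finger_gap: 0.014
[ 0.56527011 -0.04402498  0.0810883 ] 0.013962320846450387 yaw -52.03073245419496 [-1.94225270e-01  5.42486073e-01  1.81294166e+00  1.69619752e-05
  7.86828677e-01  7.13870234e-01]
```

View pics/w19.png

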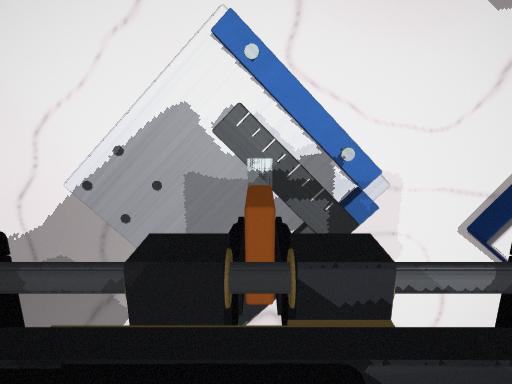

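The square hangs over the plate just inside the corner, with the rail along (220,15)–(380,185). I'll measure the residual yaw between square and rail in this picture.

Run:
```python
from h import *
s=snapshot('wrist');im=s['color'].astype(int);st=arm.get_state();p=st['position']
hsv=cv2.cvtColor(s['color'],cv2.COLOR_RGB2HSV)
blue=(hsv[...,0]>100)&(hsv[...,0]<128)&(hsv[...,1]>130)
dark=(s['color'].max(2)<90)&~blue
def ang(pts,z):
    P=np.array([back(s,q,z)[:2] for q in pts],np.float32);v=cv2.fitLine(P,cv2.DIST_HUBER,0,.001,.001).ravel();return np.degrees(np.arctan2(v[1],v[0])),v[2:],np.abs(np.cross(v[:2],P-v[2:])).mean()
b=[(np.where(blue[r,:395])[0].max()+.5,r) for r in range(25,165)]
print('rail outer top',ang(b,.028))
bi=[(np.where(blue[r,:395])[0].min()-.5,r) for r in range(45,165)]
print('rail inner',ang(bi,.028))
d=[]
for r in range(115,205):
    c=np.where(dark[r,200:400])[0]+200
    c0=258+ (r-120)*1.0
    c=c[(c<c0+20)&(c>c0-25)]
    if len(c): d.append((c.max()+.5,r))
print(len(d),d[::15])
print('square outer',ang(d,p[2]-.001+.01))
print([(t,[(round(m['p'],2),np.round(m['point'],4).tolist()) for m in mark_of(t,'wrist')]) for t in ('corner','square_corner')])
cv2.imwrite('pics/w20.png',cv2.resize(s['color'][90:240,200:400,::-1],None,fx=4,fy=4,interpolation=0))
```

```text
rail outer top (np.float32(82.94155), array([ 0.6481434 , -0.02747015], dtype=float32), np.float32(0.000128573))
rail inner (np.float32(82.93933), array([ 0.6296021 , -0.01470948], dtype=float32), np.float32(0.00014115847))
90 [(np.float64(252.5), 115), (np.float64(267.5), 130), (np.float64(281.5), 145), (np.float64(296.5), 160), (np.float64(311.5), 175), (np.float64(326.5), 190)]
square outer (np.float32(83.45647), array([ 0.6092392 , -0.03687934], dtype=float32), np.float32(0.00050745724))
[('corner', [(0.57, [0.6204, -0.1032, 0.0117])]), ('square_corner', [(0.7, [0.6011, -0.0897, 0.0798])])]<stdin>:7: DeprecationWarning: Arrays of 2-dimensional vectors are deprecated. Use arrays of 3-dimensional vectors instead. (deprecated in NumPy 2.0)
```

View pics/w20.png

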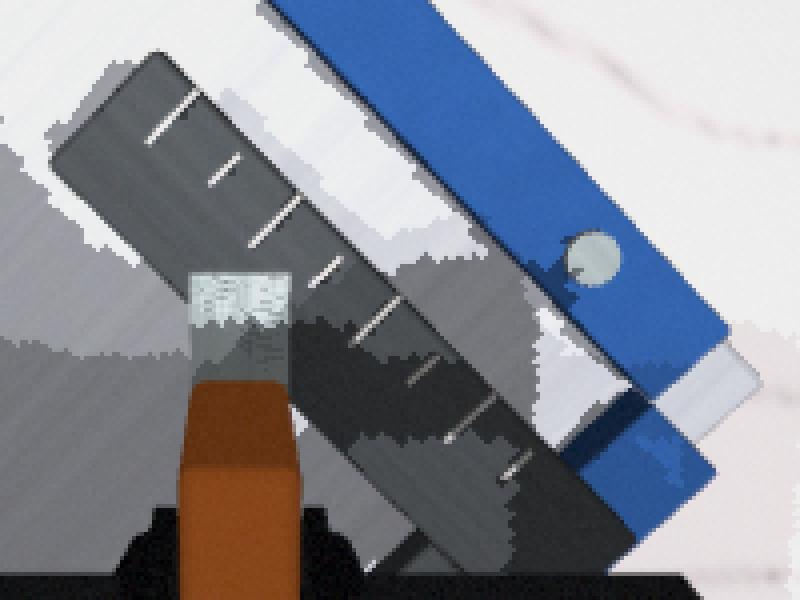

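Run:
```python
from h import *
s=snapshot('wrist');st=arm.get_state();p=st['position']
g=cv2.cvtColor(s['color'],cv2.COLOR_RGB2GRAY);e=cv2.Canny(g,60,150)
A=np.array([160,52])/4+[200,90];B=np.array([635,540])/4+[200,90]
ys,xs=np.nonzero(e);P=np.c_[xs,ys].astype(float);u=(B-A)/np.linalg.norm(B-A);n=np.array([-u[1],u[0]])
d=(P-A)@n;t=(P-A)@u;L=np.linalg.norm(B-A)
for tol in(2.5,1.5):
    k=(abs(d)<tol)&(t>6)&(t<L-12);W=np.array([back(s,q,p[2]+.009)[:2] for q in P[k]],np.float32)
    v=cv2.fitLine(W,cv2.DIST_WELSCH,0,.0003,.001).ravel();print(k.sum(),np.degrees(np.arctan2(v[1],v[0])),d[k].mean(),v[2:])
```

```text
224 83.172165 -0.8257480697889482 [ 0.60935277 -0.03905153]
166 83.063416 -0.7353668682960866 [ 0.609737   -0.03561548]
```

Residual yaw is about 0.1–0.2°, and the gap to rail_x is about 17 mm. Lowering onto the plate.

```bash
python3 -m jog '[[[12,0,0,0,0,0],[28,0,0,0,0,0],[42,0,0,0,0,0],[52,0,0,0,0,0],[59,0,0,0,0,0],[62,0,0,0,0,0],[62,0,0,0,0,0]]]'
python3 -m jog '[[[1.5,0,0,0,0,0],[3,0,0,0,0,0],[4.5,0,0,0,0,0],[4.5,0,0,0,0,0]]]'
```

```text
t: 20.45
position: [0.5658, -0.0444, 0.0188]
ee_rot: [-0.23, -0.669, -0.23, 0.669]
ft_force: [-0.2, 0.1, -4.6]
finger_gap: 0.0139
t: 20.85
position: [0.5658, -0.0445, 0.0146]
ee_rot: [0.23, 0.669, 0.23, -0.669]
ft_force: [-0.4, 0.3, -4.2]
finger_gap: 0.0138
```

```bash
python3 -m jog '[[[0.5,0,0,0,0,0],[1,0,0,0,0,0],[1.5,0,0,0,0,0],[1.5,0,0,0,0,0]]]'
```

```text
t: 21.25
position: [0.5658, -0.0445, 0.0132]
ee_rot: [0.23, 0.669, 0.23, -0.669]
ft_force: [0.3, -0.4, -3.7]
finger_gap: 0.014
```

```bash
python3 -m jog '[[[0.3,0,0,0,0,0],[0.6,0,0,0,0,0],[0.6,0,0,0,0,0]]]'; python3 -m jog '[[[0.2,0,0,0,0,0],[0.4,0,0,0,0,0],[0.4,0,0,0,0,0]]]'
```

```text
t: 21.55
position: [0.5658, -0.0445, 0.0132]
ee_rot: [0.23, 0.669, 0.23, -0.669]
ft_force: [-3.0, 0.6, 6.0]
finger_gap: 0.0139
t: 21.85
position: [0.5658, -0.0445, 0.0131]
ee_rot: [0.23, 0.669, 0.23, -0.668]
ft_force: [-4.5, 0.6, 10.6]
finger_gap: 0.0138
```

On the plate at z = 0.013. Sliding towards the corner.

```bash
python3 -m jog '[[[0,3,-1,0,0,0],[0,6,-2,0,0,0],[0,9,-3,0,0,0],[0,12,-4,0,0,0],[0,14,-4.4,0,0,0],[0,14,-4.4,0,0,0]]]'
python3 - <<'E'
from h import *
st=arm.get_state();p=st['position'];print(p,st['ft_force'],st['finger_gap'])
s=snapshot('wrist');cv2.imwrite('pics/w21.png',cv2.resize(s['color'][90:240,200:400,::-1],None,fx=4,fy=4,interpolation=0))
s=snapshot('scene');u=proj(s,[.6,-.08,.02]).astype(int);cv2.imwrite('pics/c21.png',cv2.resize(s['color'][u[1]-50:u[1]+50,u[0]-60:u[0]+60,::-1],None,fx=6,fy=6,interpolation=2))
E
```

```text
t: 22.45
position: [0.5784, -0.0528, 0.0131]
ee_rot: [0.23, 0.669, 0.23, -0.668]
ft_force: [-2.6, 1.6, 9.2]
finger_gap: 0.0138
[ 0.57843392 -0.05284566  0.01314804] [-2.59472946  1.58275031  9.19189533] 0.013828193890781734
```

View pics/w21.png

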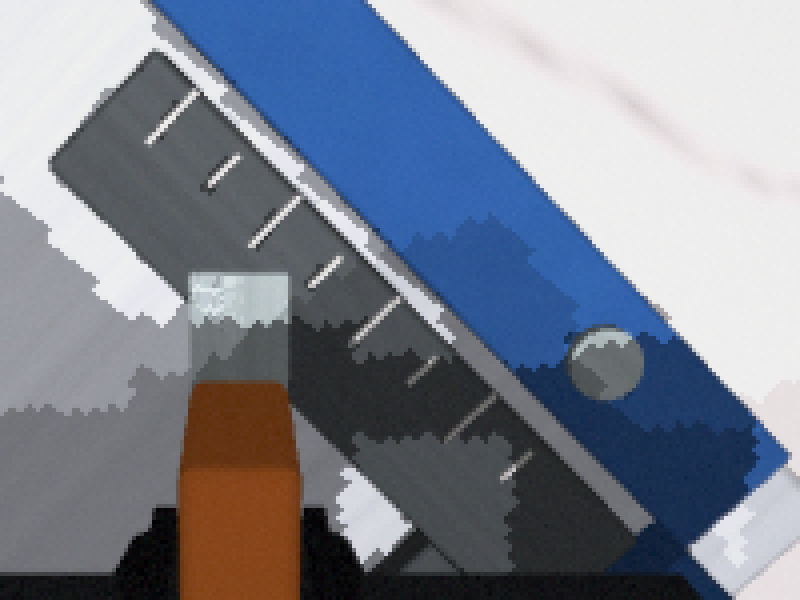

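View pics/c21.png

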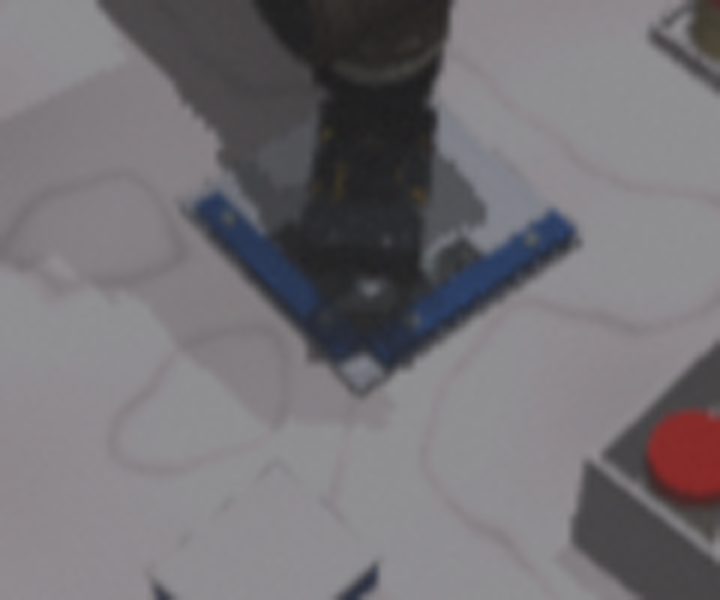

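```bash
python3 -m jog '[[[0,1.5,0,0,0,0],[0,3,0,0,0,0],[0,4.5,0,0,0,0],[0,4.5,0,0,0,0]]]'; python3 -m jog '[[[0,0.5,0,0,0,0],[0,1,0,0,0,0],[0,1,0,0,0,0]]]'
```

```text
t: 22.95
position: [0.581, -0.0561, 0.0132]
ee_rot: [0.23, 0.669, 0.23, -0.668]
ft_force: [-1.7, 2.9, 9.0]
finger_gap: 0.0139
t: 23.25
position: [0.5809, -0.0561, 0.0131]
ee_rot: [0.23, 0.669, 0.23, -0.669]
ft_force: [-4.1, 9.7, 12.4]
finger_gap: 0.0135
```

The Y force rose, so rail_y is touching. Now push towards rail_x (tool +y, -z).

```bash
python3 -m jog '[[[0,0.4,-0.4,0,0,0],[0,0.7,-0.7,0,0,0],[0,0.7,-0.7,0,0,0]]]'; python3 -m jog '[[[0,0.4,-0.4,0,0,0],[0,0.7,-0.7,0,0,0],[0,0.7,-0.7,0,0,0]]]'
python3 - <<'E'
from h import *
st=arm.get_state();p=st['position'];M=rot(st['ee_rot']).as_matrix();print(p,st['ft_force'].round(1),np.round(st['torque'],2),'yaw',np.degrees(np.arctan2(M[1,1],M[0,1])))
s=snapshot('wrist');cv2.imwrite('pics/w22.png',cv2.resize(s['color'][90:240,200:400,::-1],None,fx=4,fy=4,interpolation=0))
E
```

```text
t: 23.55
position: [0.5817, -0.0562, 0.0132]
ee_rot: [-0.23, -0.669, -0.23, 0.669]
ft_force: [-6.0, 7.8, 12.1]
finger_gap: 0.0137
t: 23.85
position: [0.5817, -0.0562, 0.0132]
ee_rot: [-0.229, -0.668, -0.231, 0.669]
ft_force: [-11.1, 7.2, 15.2]
finger_gap: 0.0139
[ 0.58169688 -0.05617182  0.01316339] [-11.1   7.2  15.2] [ 1.33  1.66 -0.02] yaw -52.036818677218086
```

View pics/w22.png

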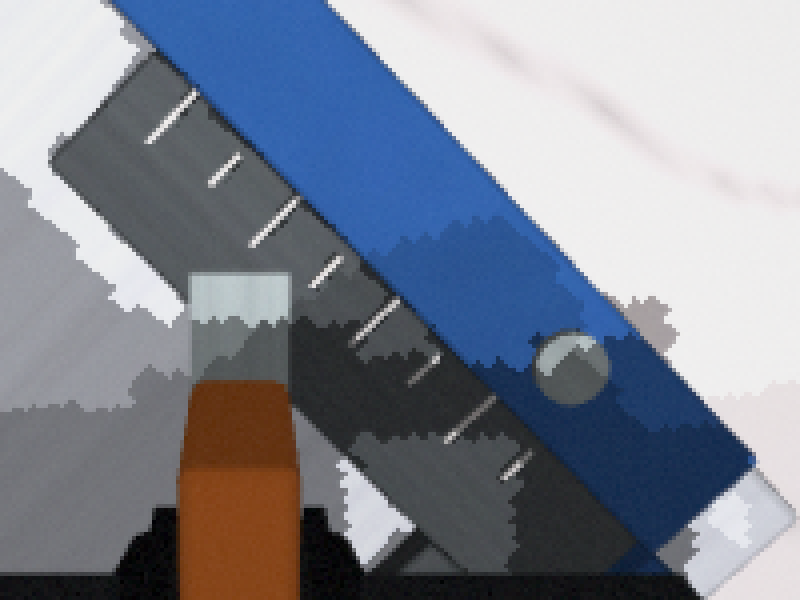

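Flush along rail_x in the picture, with both forces present. I'll press firmly in both directions.

```bash
python3 -m jog '[[[0,0.7,0,0,0,0],[0,1.4,0,0,0,0],[0,1.4,0,0,0,0]]]'; python3 -m jog '[[[0,0.4,0.3,0,0,0],[0,0.8,0.6,0,0,0],[0,0.8,0.6,0,0,0],[0,0.8,0.6,0,0,0]]]'
python3 - <<'E'
from h import *
st=arm.get_state();p=st['position'];M=rot(st['ee_rot']).as_matrix();print(p,st['ft_force'].round(1),np.round(st['torque'],2),'yaw',np.degrees(np.arctan2(M[1,1],M[0,1])),M[:,0].round(4))
E
```

```text
t: 24.2
position: [0.5817, -0.0562, 0.0132]
ee_rot: [-0.229, -0.667, -0.231, 0.67]
ft_force: [-14.1, 15.8, 19.4]
finger_gap: 0.014
t: 24.6
position: [0.5816, -0.0562, 0.0132]
ee_rot: [-0.228, -0.668, -0.232, 0.67]
ft_force: [-13.4, 23.2, 20.5]
finger_gap: 0.0138
[ 0.58160657 -0.05624657  0.01320257] [-13.4  23.2  20.5] [ 3.85  1.96 -0.03] yaw -52.04057432899724 [-0.0047  0.0035 -1.    ]
```

```bash
python3 -m jog '[[[0,0.4,-0.4,0,0,0],[0,0.5,-0.5,0,0,0],[0,0.5,-0.5,0,0,0]]]'
cat > q.py <<'E'
from h import *
st=arm.get_state();p=st['position'];M=rot(st['ee_rot']).as_matrix();print(p.round(5),st['ft_force'].round(1),np.round(st['torque'],3),'yaw',np.degrees(np.arctan2(M[1,1],M[0,1])))
E
python3 q.py; python3 -m jog '[[[0,0,0,0.4,0,0],[0,0,0,0.4,0,0],[0,0,0,0.4,0,0]]]'; python3 q.py;python3 -m jog '[[[0,0,0,-0.8,0,0],[0,0,0,-0.8,0,0],[0,0,0,-0.8,0,0]]]';python3 q.py
```

```text
t: 24.9
position: [0.5816, -0.0562, 0.0132]
ee_rot: [-0.228, -0.667, -0.232, 0.67]
ft_force: [-16.5, 22.5, 23.5]
finger_gap: 0.014
[ 0.58156 -0.05619  0.01316] [-16.5  22.5  23.5] [ 3.823  2.633 -0.097] yaw -52.03364445669518
t: 25.2
position: [0.5816, -0.0562, 0.0132]
ee_rot: [-0.226, -0.668, -0.23, 0.671]
ft_force: [-16.5, 22.4, 23.4]
finger_gap: 0.0136
[ 0.5816  -0.05625  0.0132 ] [-16.5  22.4  23.4] [3.858 2.618 0.327] yaw -52.3953276336262
t: 25.5
position: [0.5816, -0.0562, 0.0131]
ee_rot: [-0.23, -0.666, -0.234, 0.67]
ft_force: [-16.0, 23.0, 22.7]
finger_gap: 0.0139
[ 0.58159 -0.0562   0.01315] [-16.   23.   22.7] [ 3.832  2.607 -0.314] yaw -51.674776700035984
```

```bash
python3 -m jog '[[[0,0,0,0.4,0,0],[0,0,0,0.4,0,0],[0,0,0,0.4,0,0]]]'; python3 q.py
python3 - <<'E'
from h import *
s=snapshot('wrist');cv2.imwrite('pics/w23.png',cv2.resize(s['color'][90:240,200:400,::-1],None,fx=4,fy=4,interpolation=0))
a=cv2.resize(s['color'][96:160,225:305,::-1],None,fx=10,fy=8,interpolation=0);cv2.imwrite('pics/w23b.png',cv2.resize(s['color'][96:156,225:305,::-1],None,fx=10,fy=10,interpolation=0))
s=snapshot('side');u=proj(s,[.6,-.08,.02]).astype(int);a=cv2.resize(s['color'][u[1]-50:u[1]+50,u[0]-40:u[0]+40,::-1],None,fx=5,fy=5,interpolation=2)
s=snapshot('scene');u=proj(s,[.6,-.08,.02]).astype(int);b=cv2.resize(s['color'][u[1]-50:u[1]+50,u[0]-40:u[0]+40,::-1],None,fx=5,fy=5,interpolation=2)
cv2.imwrite('pics/c23.png',np.hstack([a,b]))
E
```

```text
t: 25.8
position: [0.5816, -0.0562, 0.0132]
ee_rot: [-0.228, -0.667, -0.232, 0.67]
ft_force: [-17.3, 23.2, 23.4]
finger_gap: 0.0138
[ 0.58159 -0.05621  0.01316] [-17.3  23.2  23.4] [ 3.885  2.604 -0.016] yaw -52.03487758157791
```

View pics/w23b.png

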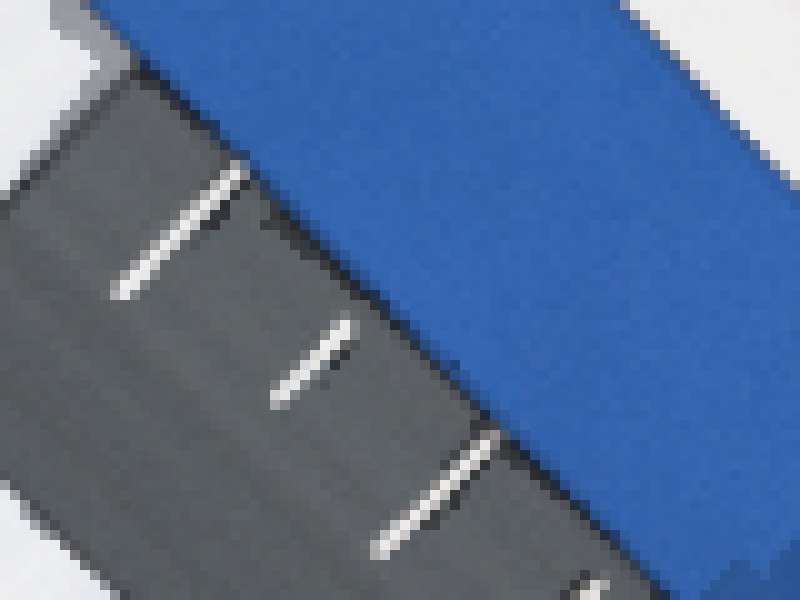

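View pics/w23.png

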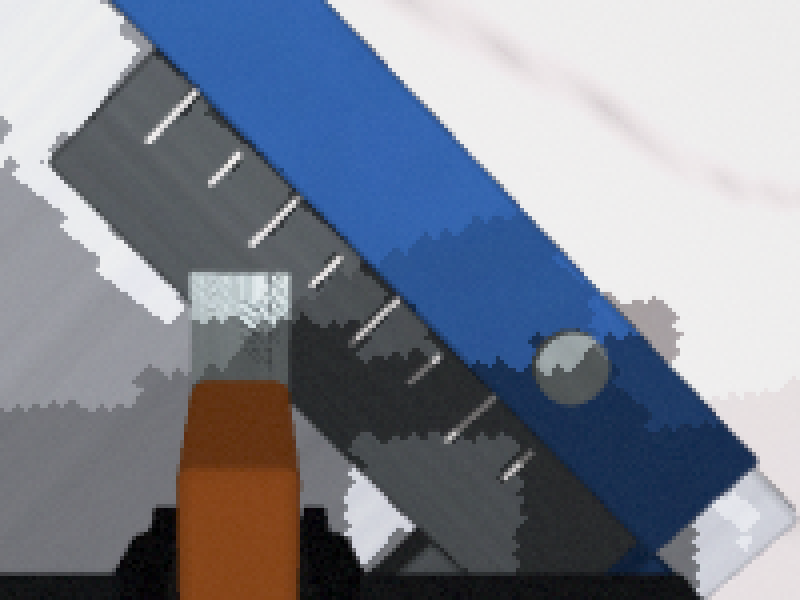

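View pics/c23.png

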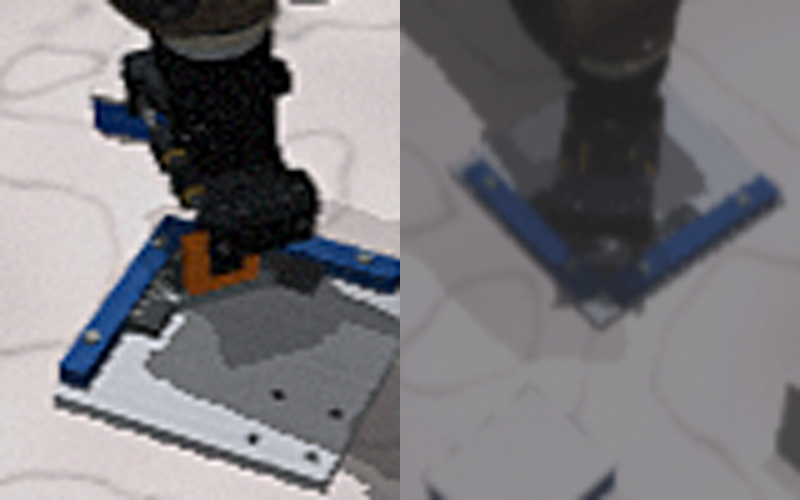

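Run:
```python
from h import *
save('scene','sf.png');s=save('side','sf2.png');st=arm.get_state();print(st['t'],st['ft_force'].round(1),st['finger_gap'])
```

```text
26.05 [-17.   21.9  23. ] 0.013692073219803083
```

View pics/sf2.png

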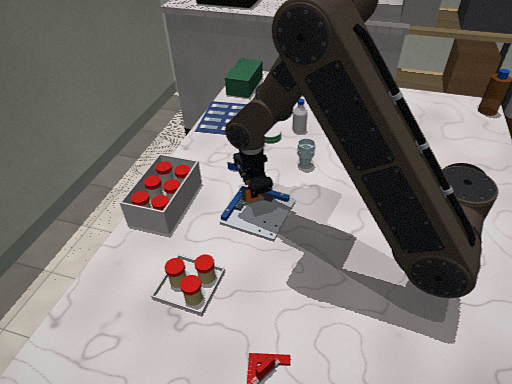

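The nested cups stand at (306,152), the jars and the bottle are where they were, and the square is held in the corner at (253,195). Handing in.

```bash
python3 -c "
from workcell import job
print(job.close_job())"
```

```text
the job is handed in; nothing more can be done
None
```

The job is handed in: the cup is nested in the one on the bench, and the steel square is held pressed into the corner against both rails. It took about 26 s of the 64 s allowed.

- **Cup:** I lifted it by its collar and lowered it into the other cup. It bottomed at the predicted height with about 14 N of contact force. Afterwards both cameras showed the two cups upright with both collars visible.
- **Square:** I gripped it by the orange handle, set it flat on the plate and slid it into both rails. The last readings before hand-in were about 17 N towards rail_x, 22 N towards rail_y and 23 N vertically. The jaws were still on the 14 mm handle, and the twisting moment was about zero.
- **Flushness:** The wrist picture shows an even line along rail_x. The rail_y edge was largely hidden from the cameras, so its contact rests on the force and the fitted position. The handle ended within about 1 mm of where the fit put it.
- **Other items:** The jars and the bottle look unmoved in the last side picture. I saw no contact with the dishes or slide box but did not check them separately.

**One disagreement:** the visible fingertips end about 20 mm short of the stated TCP. My first close on the cup therefore met nothing and moved nothing, and I corrected for the difference from then on.

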